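Mix a spray varnish can and snap its spray cap on

TASK

Get the blue can of spray varnish ready for use: pick it up, tip it bottom-up (well past level) to loosen the settled matting agent, then stand it upright on the green cutting mat and let go of it. Then take the orange spray cap by its sides, press it straight down onto the top of the can until it snaps and sits fully home, and finish like that: still holding the cap and pressing it firmly down, nothing let go. Do not press the white spray button on the cap at any time, and leave the brush jar, the glue bottle and the paint pot where they are.

Things in the scene. Friction and masses are not known exactly. Their poses are not given: they have to be found in the camera images.
- can: Small closed aerosol can, blue with white and yellow label, about 0.25 kg, standing upright at the start. Straight wall 52 mm in diameter up to a flat ledge 112 mm above the base, 5 mm wide; inside it a dome, 42 mm across at its foot, narrows up to the valve cup (see can_rim). Origin at the centre of the base, z along the can towards the valve.
- can_rim (a point): On the can's axis, level with the top of the valve cup's curled rim, 131 mm above the can's base. The rim is 32 mm across, 6 mm high, with a narrower neck under it; a thin valve stem ends 137 mm above the base.
- cap: Orange plastic spray cap, 40 g, upright on the table at the start: round, 52 mm in diameter, 38 mm high (top 5 mm bevelled to 47 mm), open below, skirt 4 mm thick, hollow 32 mm deep. Home = its lower edge rests on the can's ledge, 112 mm above the can's base, axes in line, any turn about the axis. Origin at the centre of the lower edge, z up.
- cap_top (a point): Centre of the cap's top face, 38 mm above its lower edge (the spray button stands up from here).
- spray_button (a joint): The white round spray button, 17 mm across, in the middle of the cap's top, standing 5 mm above the top face: how far it is pressed in, in m, 0 = free, 0.003 = fully pressed (sprung, about 3 N to start, 7.5 N fully in).
- mat: Green cutting mat with yellow grid lines, fixed to the table, 3 mm thick, 150 mm along its x and 220 mm along its y. Origin at the centre of its underside, on the table top.
- brush_jar: Glass jar with paint brushes standing in it, jar 74 mm across and 90 mm high, brushes up to about 185 mm. Bystander. Origin at the centre of its base.
- glue: White glue bottle with a red cap, 58 mm across, 150 mm high. Bystander. Origin at the centre of its base.
- paint_pot: Low yellow-labelled paint pot with a black lid, 68 mm across, 60 mm high. Bystander. Origin at the centre of its base.
- cap_snap (a point): On the cap's axis, 12 mm above its lower edge, level with four sprung nubs inside that must ride over the can's curled rim. They meet it when the cap is about 8 mm above home; the push rises to about 10 to 15 N, then drops suddenly within the next 5 mm of travel; after that the cap goes home easily.
Mind the look-alikes: they are no part of the job. What is shaped like the cap but pink is not meant.

How it is judged (in metres and radians):
On the way, in this order (a step that is already met when the one before it is completed fails the run):
1. the can is held in the air, tipped bottom-up (more than 126 degrees from upright) (angle between can's own z axis and vertical above 2.2 rad and contact force between the fingers and can above 1 N), for 0.2 s.
2. the can stands upright on the mat, let go, without its cap (angle between can's own z axis and vertical below 0.06 rad and contact force between can and mat above 1 N and contact force between the fingers and can below 0.1 N and x of can in the frame of mat between -0.06 and 0.06 m and y of can in the frame of mat between -0.095 and 0.095 m), for 0.3 s.
3. the cap has snapped home on the can (z of cap in the frame of can between 0.109 and 0.114 m and horizontal distance between cap and can_rim below 0.004 m and angle between the z axis of cap and the z axis of can, either way round below 0.06 rad), for 0.1 s.
At the end, for the whole second after the job is handed in: Cap home on the can (edge within 2 mm of the ledge, centred to 4 mm, within 0.06 rad); can upright (0.06 rad), at rest, its foot on the mat; the fingers hold the cap and the can bears on the mat with over 8 N, its own 2 to 3 N included (all of step 3 and contact force between the fingers and cap above 2 N and contact force between can and mat above 8 N and angle between can's own z axis and vertical below 0.06 rad and linear speed of can below 0.02 m/s and x of can in the frame of mat between -0.06 and 0.06 m and y of can in the frame of mat between -0.095 and 0.095 m); the arm keeps its last pose, push and grip.
It fails at once if the spray button is pressed (value of joint spray_button above 0.0015 m).
It fails at once if a bystander is moved or tipped (distance of any of brush_jar, glue, paint_pot from where it was at the start of the episode above 0.02 m or angle between any of brush_jar, glue, paint_pot's own z axis and vertical above 0.3 rad).
It also fails if it takes over 72 s, if anything falls off the work surface, if the arm or the gripper's body presses on something with over 40 N, if the wrist force passes 120 N, or if a joint passes its speed limit or range.

ROBOT

A 6-joint arm with a two-finger parallel gripper is mounted at the origin on the work surface. World frame = base frame: x ahead of the robot, y to its left, z up, the work surface at z = 0. Lengths are in m, angles in degrees, forces in N, time in s.
With the tool pointing down it reaches from about 0.375 to 0.925 m from the base axis. Payload 5.7 kg.
Tool frame: the origin (TCP) lies on the mounting face of the last link; the fingertips stand 182 mm ahead of it and the grasp point (between the pads) lies 163 mm ahead of it; z points along the fingers, y is the direction in which the jaws open and shut (so a half turn about z gives the same grasp; the last joint's range is limited). The gripper opens to 88 mm and grips with 3 to 60 N. Pads are 20 mm wide; open, the fingers measure 115 mm over their backs; the gripper's body (75 mm by 178 mm) begins 61 mm behind the grasp point.
Start: joints at [63.879, 20.558, 86.54, -0, 72.909, -6.595], TCP at [0.201, 0.565, 0.405] pointing down, gripper open.
Joint ranges: [-170.27, 170.27], [-57.76, 135], [12.27, 136.19], [-55.21, 235.2], [11.17, 155.16], [-170.74, 170.74]. Speed limits (degrees/s): [136.94, 136.94, 180, 180, 180, 180].

INTERFACE

Orientations are given as [roll, pitch, yaw] about the fixed x, y, z axes, in that order (R = Rz(yaw) Ry(pitch) Rx(roll)).
In Python, from cell import robot gives the robot as it stands.
- The arm moves only by the tool carry_out, never from a script. Its arguments are lists of equal length, an entry for each row: "delta_pos": the shift along the tool's x, y, z in units of 25 mm (1.0 is 25 mm), a list of three; "turn": the turn about the tool's z in units of 6 degrees (1.0 is 6 degrees); "hand": the opening, from 0 (shut) to 1 (fully open). A call has 1 to 8 rows; each row is the pose to reach, as a shift and turn from the pose commanded when the call began, along the tool's axes at that moment; what a row does not reach only later rows make up. A row lasts 1/12 s, in which the tool goes at most 41.7 mm and 7.16 degrees, less where a joint would pass 70% of its speed; a pose out of reach is approached as far as the arm can. A call with a gripper value outside its range is refused whole. The fingers move at their own pace and stop on an object; the grip force is fixed at half the most. Time passes only in rows, so rows that repeat a pose let the fingers close. It gives the time, the measured TCP pose, the force and the opening at its end, in the units of the state.
- robot.state(): the state, without advancing time (a new reading comes with each control period).
- robot.snapshot(name): name is "scene" or "top" or "wrist"; returns a dict with "pixels" (384x512x3 uint8, red, green, blue), "vfov" (degrees; the focal length in pixels is half the picture's height over the tangent of half this angle, whatever the lens; pixels are square), "cx", "cy" (the principal point, pixels), "eye" and "orientation" of the camera in the world. Camera axes: x right, y up, looking along -z (the intrinsics and any distortion apply to the point x, -y, -z); pixel columns grow to the right and rows downward; lengths in m; the calibration is good to about 2 mm. A picture is of the moment at which its call begins. There is no depth.
- robot.finish_job(): hands the job in, once; it reports no verdict.
Trained networks look in a picture, given as the dict that the camera call returned (one of the last four; its "shot" number tells which), for a name from the list of things; names that differ only in an ending like _2 or _b are one class to them, and where a whole thing is asked for, a point or a joint stands for the part that bears it (a point fixed in the world has none). Each returns a list of dicts, best first, with "conf" (0 to 1); they miss things now and then, are a little off and sometimes report something else, mostly with a low value. They report only what shows in the picture. A call takes as long as a camera call. They do not tell look-alikes from the thing itself.
- robot.find_in(label, picture): "location" ([x, y, z] in m, in world coordinates, good to about 4 mm: the middle of the surface that is visible of it).
- robot.regions_of(label, picture): "mask" (384x512 bool, what is visible of it).
The state is a dict: "t": time; "qpos": joint angles; "joint_vel": joint speeds; "joint_torque": joint torques, N m; "eef_pos": TCP position; "tool_rot": TCP orientation; "wrist_force": force on the tool from outside, world axes, zero at the start; "wrist_torque": the same for the moment, N m; "grip_width": opening from 0.0 (shut) to 1.0 (fully open).
Only numpy, scipy, OpenCV 4.12 (cv2) and the standard library are available. Lean on these libraries where they do the work, as an engineer would, in place of code of your own. Each camera call takes 0.05 s, during which the arm holds its last target. There are 200 camera calls.

## Working session

There is one attempt and no reset: what is moved stays moved. The work goes in short steps, Python scripts to look and compute and a tool call to move; the robot and the scene stay as the last step left them, time stands still between calls to the robot, and variables do not carry over. Pictures are saved under pics/ and viewed, about 8 in all and at most 12, crops included, and the job is handed in when it is done.

Besides the shell and the picture viewer there is one more tool, called after ">>>" in YAML: its name, and indented under it one key for each argument. carry_out: Moves the arm, as the interface text tells. Its arguments: {"type":"object","properties":{"delta_pos":{"type":"array"},"turn":{"type":"array"},"hand":{"type":"array"}},"required":["delta_pos","turn","hand"]}

```bash
ls -la; mkdir -p pics; cat > h.py <<'E'
import numpy as np, cv2
from cell import robot
from scipy.spatial.transform import Rotation as R
def save(p,n): cv2.imwrite('pics/'+n,p['pixels'][:,:,::-1])
E
python3 - <<'E'
from h import *
s=robot.state(); print({k:np.round(v,3) for k,v in s.items()})
a=robot.snapshot('scene'); b=robot.snapshot('top')
for p in (a,b): print({k:v for k,v in p.items() if k!='pixels'})
im=np.hstack([a['pixels'],b['pixels']])
cv2.imwrite('pics/a.png',cv2.resize(np.vstack([a['pixels'],b['pixels']]),None,fx=.78,fy=.78)[:,:,::-1])
for n in ('can','cap','mat','brush_jar','glue','paint_pot'):
  for nm,p in (('scene',a),('top',b)):
    print(n,nm,[(np.round(d['location'],3).tolist(),round(d['conf'],2)) for d in robot.find_in(n,p)][:4])
E
```

```text
total 12
drwxr-xr-x  3 agent agent 4096 Dec  5 10:41 .
drwxr-xr-x 23 root  root  4096 Dec  5 10:41 ..
drwxr-xr-x  2 agent agent 4096 Dec  5 10:41 pics
{'t': np.float64(0.0), 'qpos': array([63.878, 20.596, 86.599,  0.   , 72.908, -6.595]), 'joint_vel': array([ 0.037,  0.072,  0.016,  0.089, -0.161, -0.005]), 'joint_torque': array([ 4.0000e-03, -5.1536e+01, -2.7073e+01,  6.8000e-02,  3.5000e-02,
       -0.0000e+00]), 'eef_pos': array([0.2  , 0.565, 0.404]), 'tool_rot': array([-1.79897e+02, -1.20000e-02,  1.60473e+02]), 'wrist_force': array([-0.049,  0.523, -0.371]), 'wrist_torque': array([-0.009, -0.019,  0.013]), 'grip_width': np.float64(1.003)}
{'vfov': 57.51949781644165, 'cx': 256.5552140990609, 'cy': 191.25889210448614, 'eye': array([ 1.13830943, -0.46226579,  0.76183539]), 'orientation': array([44.8646328 , -0.23220373, 53.74368742]), 'shot': 1}
{'vfov': 42.151960044926945, 'cx': 262.7236020195802, 'cy': 189.95763132255018, 'eye': array([ 0.46012044, -0.05563202,  1.24920158]), 'orientation': array([  8.0760569 ,   1.03190865, -91.43393489]), 'shot': 2}
can scene [([0.469, 0.316, 0.076], 0.69)]
can top [([0.459, 0.317, 0.114], 0.74)]
cap scene [([0.569, -0.412, 0.036], 0.57)]
cap top [([0.559, -0.402, 0.04], 0.58), ([0.566, -0.28, 0.042], 0.55)]
mat scene [([0.468, 0.313, 0.076], 0.64)]
mat top [([0.523, 0.016, 0.004], 0.66)]
brush_jar scene [([0.725, -0.22, 0.07], 0.94), ([0.758, 0.217, 0.083], 0.59)]
brush_jar top [([0.716, -0.215, 0.056], 0.85), ([0.564, -0.281, 0.035], 0.66), ([0.456, 0.318, 0.112], 0.15)]
glue scene [([0.759, 0.213, 0.081], 0.81)]
glue top [([0.738, 0.223, 0.096], 0.55)]
paint_pot scene [([0.751, -0.0, 0.055], 0.63)]
paint_pot top [([0.733, 0.012, 0.06], 0.84)]
```

View pics/a.png

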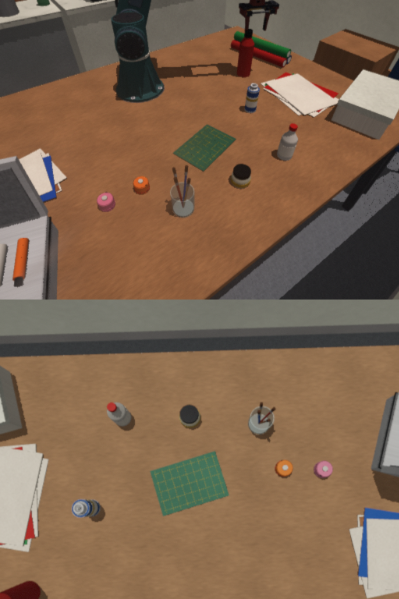

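Picture 1 shows, in the top half (scene view), the can at (252,97), the mat, an orange cap-shape at (141,184) and a pink one at (105,201). The bottom half (top view) shows the same orange at (285,467) and pink at (323,469). Orange fits the description and pink is the look-alike. Next I confirm that in a crop and fit the poses from the masks.

```bash
cat >> h.py <<'E'
from scipy.optimize import minimize
def proj(p,X):
    X=np.atleast_2d(X); c=(X-p['eye'])@R.from_euler('xyz',p['orientation'],degrees=True).as_matrix()
    f=p['pixels'].shape[0]/2/np.tan(np.radians(p['vfov'])/2)
    return np.c_[p['cx']+f*c[:,0]/-c[:,2], p['cy']-f*c[:,1]/-c[:,2]]
def ray(p,uv,z):
    f=p['pixels'].shape[0]/2/np.tan(np.radians(p['vfov'])/2)
    d=R.from_euler('xyz',p['orientation'],degrees=True).as_matrix()@np.array([(uv[0]-p['cx'])/f,-(uv[1]-p['cy'])/f,-1])
    return p['eye']+d*(z-p['eye'][2])/d[2]
T=np.linspace(0,2*np.pi,40,endpoint=False)
def rings(prof): return np.vstack([np.c_[r*np.cos(T),r*np.sin(T),0*T+z] for z,r in prof])
CAN=[(0,.026),(.112,.026),(.131,.016),(.137,.003)]; CAP=[(0,.026),(.033,.026),(.038,.0235),(.043,.0085)]
def fit(pm,prof,x0,z=0.):
    P=rings(prof)
    def cost(x):
        c=0
        for p,m in pm:
            h=cv2.convexHull((proj(p,P+[x[0],x[1],z])*16).astype(np.int32)); k=np.zeros(m.shape,np.uint8)
            cv2.fillConvexPoly(k,h,1,shift=4); k=k>0; c+=1-(k&m).sum()/(k|m).sum()
        return c
    r=minimize(cost,x0,method='Nelder-Mead',options=dict(initial_simplex=np.array(x0)+[[0,0],[.01,0],[0,.01]],xatol=1e-4))
    return r.x,r.fun
E
python3 - <<'E'
from h import *
a=robot.snapshot('scene'); b=robot.snapshot('top')
def msk(n,p,loc):
    best=None
    for d in robot.regions_of(n,p):
        m=d['mask']; v,u=np.nonzero(m); c=np.array([u.mean(),v.mean()]); e=np.linalg.norm(c-proj(p,loc)[0])
        if e<15 and (best is None or e<best[0]): best=(e,m)
    return None if best is None else best[1]
for n,prof,loc in (('can',CAN,[.463,.317,.07]),('cap',CAP,[.566,-.28,.02])):
    ms=[(p,msk(n,p,loc)) for p in (a,b)]
    for sel in (ms,ms[:1],ms[1:]):
        sel=[q for q in sel if q[1] is not None]
        if sel: print(n,len(sel),fit(sel,prof,loc[:2]))
hsv=cv2.cvtColor(b['pixels'],cv2.COLOR_RGB2HSV); g=cv2.inRange(hsv,(55,70,30),(95,255,255))
c=max(cv2.findContours(g,0,2)[0],key=cv2.contourArea); box=cv2.boxPoints(cv2.minAreaRect(c)); 
W=np.array([ray(b,q,.003) for q in box]); print(W.round(3),W.mean(0),np.linalg.norm(W[1]-W[0]),np.linalg.norm(W[2]-W[1]))
def crop(p,loc,s=40):
    u,v=proj(p,loc)[0].astype(int); return cv2.resize(p['pixels'][max(v-s,0):v+s,max(u-s,0):u+s],(390,290))
cv2.imwrite('pics/b.png',np.vstack([np.hstack([crop(a,[.565,-.33,.02]),crop(b,[.565,-.33,.02])]),np.hstack([crop(a,[.463,.317,.06]),crop(b,[.463,.317,.06])])])[:,:,::-1])
E
```

```text
can 2 (array([0.45565869, 0.3281438 ]), np.float64(0.19793650793650797))
can 1 (array([0.45201611, 0.32754932]), np.float64(0.08858603066439519))
can 1 (array([0.45537335, 0.33009708]), np.float64(0.09114927344782031))
cap 2 (array([ 0.56496108, -0.2850627 ]), np.float64(0.2596810933940774))
cap 1 (array([ 0.56469732, -0.28509661]), np.float64(0.13958810068649885))
cap 1 (array([ 0.56510244, -0.28233528]), np.float64(0.10804597701149421))
[[ 0.565  0.142  0.003]
 [ 0.625 -0.068  0.003]
 [ 0.484 -0.108  0.003]
 [ 0.425  0.1    0.003]] [0.52497459 0.0164972  0.003     ] 0.2192392360726116 0.14656198591040126
```

View pics/b.png

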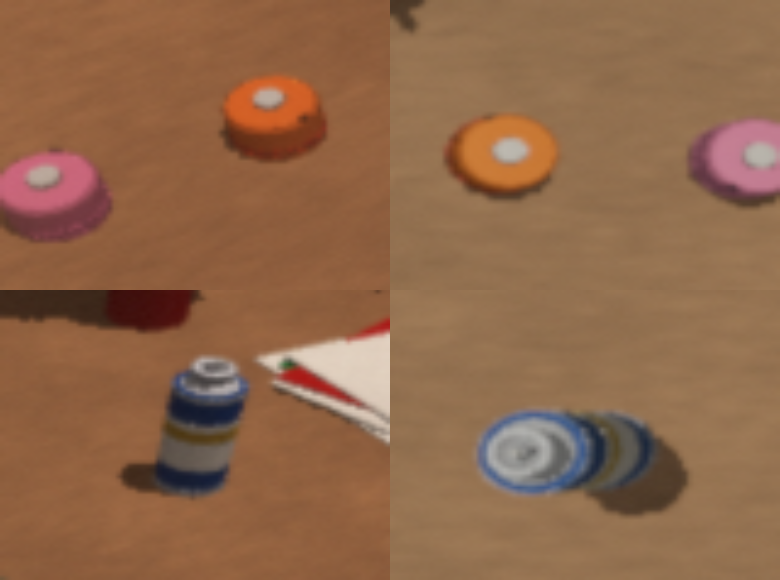

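Picture 2 confirms it: the orange cap with a white button (top row, (272,115) and (505,150)) is distinct from the pink one at (50,195). The can (bottom row) stands upright. Tool-down turning cannot tip the can, so I'll pivot it in the jaws: lay it down, regrip near the base, then let it rotate nose-down.

```bash
cat >> h.py <<'E'
def rel(cur,cyaw,tgt,tyaw):
    M=(R.from_euler('z',cyaw,degrees=True)*R.from_euler('x',180,degrees=True)).as_matrix()
    d=M.T@(np.array(tgt)-cur)/.025; t=-((tyaw-cyaw+180)%360-180)/6
    print('units',d.round(2),'turn',round(t,2))
E
python3 - <<'E'
from h import *
rel([.201,.565,.405],160.473,[.455,.3285,.40],90)
E
```

```text
units [-12.74  -5.52   0.2 ] turn 11.75
```

>>> carry_out:
  delta_pos:
    - [-12.74,-5.52,0.2]
    - [-12.74,-5.52,0.2]
    - [-12.74,-5.52,0.2]
    - [-12.74,-5.52,0.2]
    - [-12.74,-5.52,0.2]
    - [-12.74,-5.52,0.2]
    - [-12.74,-5.52,0.2]
    - [-12.74,-5.52,0.2]
  turn: [11.75,11.75,11.75,11.75,11.75,11.75,11.75,11.75]
  hand: [1,1,1,1,1,1,1,1]

```text
t: 1.67
eef_pos: [0.4457, 0.3368, 0.4]
tool_rot: [180.0, -0.0, 102.8]
wrist_force: [0.3, 0.1, 0.5]
grip_width: 1.0
```

>>> carry_out:
  delta_pos:
    - [-0.47,0.31,1.6]
    - [-0.47,0.31,1.6]
    - [-0.47,0.31,1.6]
    - [-0.47,0.31,1.6]
  turn: [2.2,2.2,2.2,2.2]
  hand: [1,1,1,1]

```text
t: 2.0
eef_pos: [0.4549, 0.3286, 0.3598]
tool_rot: [-180.0, 0.0, 90.1]
wrist_force: [-0.1, 0.2, -0.0]
grip_width: 0.999
```

```bash
python3 - <<'E'
from h import *
s=robot.state(); print(s['t'],s['eef_pos'].round(4),s['tool_rot'].round(2),s['qpos'].round(1))
p=robot.snapshot('wrist'); save(p,'w1.png'); print(p['vfov'],p['eye'],p['orientation'])
for d in robot.regions_of('can',p): print(d['conf'],fit([(p,d['mask'])],CAN,[.455,.3285]))
for d in robot.find_in('can',p): print(d)
E
```

```text
2.0 [0.4549 0.3286 0.3598] [-179.97    0.     90.12] [28.8 20.  94.5  0.  65.6 28.7]
64.4447371277431 [0.45451012 0.40294612 0.34053685] [-15.82720048   0.02079568   0.12493784]
0.9 (array([0.45560721, 0.32805957]), np.float64(0.018656716417910446))
{'location': [0.4577, 0.3392, 0.1153], 'conf': 0.61}
```

View pics/w1.png

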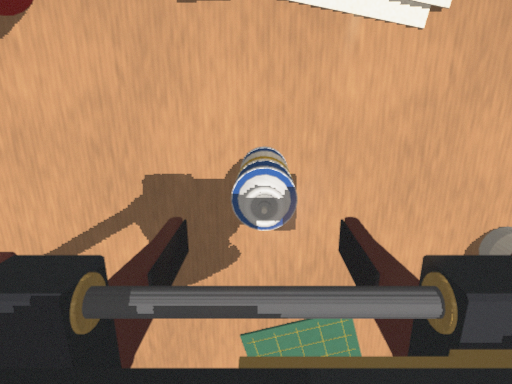

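Picture 3 is the wrist view: the can is centred between the open fingers at about (264,200), and the mask fit puts it at (0.4556, 0.3281), with its rim about 100 mm below the TCP level as expected. Next I descend and test a gentle grip.

>>> carry_out:
  delta_pos:
    - [0,0.03,1.5]
    - [0,0.03,2.6]
    - [0,0.03,3.87]
    - [0,0.03,3.87]
    - [0,0.03,3.87]
    - [0,0.03,3.87]
    - [0,0.03,3.87]
    - [0,0.03,3.87]
  turn: [0,0,0,0,0,0,0,0]
  hand: [1,1,0.57,0.57,0.57,0.57,0.57,0.57]

```text
t: 2.82
eef_pos: [0.4561, 0.3293, 0.2652]
tool_rot: [179.8, -0.1, 90.0]
wrist_force: [-1.1, 0.4, 2.0]
grip_width: 0.59
```

>>> carry_out:
  delta_pos:
    - [0,0,0]
    - [0,0,-0.4]
    - [0,0,-0.4]
    - [0,0,-0.4]
  turn: [0,0,0,0]
  hand: [0.57,0.57,0.57,0.57]

```text
t: 3.15
eef_pos: [0.4558, 0.3288, 0.274]
tool_rot: [179.9, -0.0, 90.0]
wrist_force: [1.2, 0.7, -3.3]
grip_width: 0.588
```

>>> carry_out:
  delta_pos:
    - [0,0,0.52]
    - [-0.3,0,0.52]
    - [-0.6,0,0.52]
    - [-0.9,0,0.52]
    - [-1.2,0,0.52]
    - [-1.2,0,0.52]
  turn: [0,0,0,0,0,0]
  hand: [0.57,0.57,0.57,0.57,0.57,0.57]

```text
t: 3.65
eef_pos: [0.4562, 0.2986, 0.2615]
tool_rot: [179.9, -0.1, 89.9]
wrist_force: [-1.3, 3.8, 7.1]
grip_width: 0.591
```

```bash
python3 - <<'E'
from h import *
s=robot.state(); print(s['t'],s['eef_pos'].round(4),s['wrist_force'].round(2),s['wrist_torque'].round(3))
a=robot.snapshot('scene'); p=robot.snapshot('wrist'); 
u,v=proj(a,[.456,.31,.08])[0].astype(int)
cv2.imwrite('pics/c.png',np.hstack([cv2.resize(a['pixels'][v-45:v+45,u-50:u+50],(400,360)),cv2.resize(p['pixels'],(400,360))])[:,:,::-1])
E
```

```text
3.65 [0.4562 0.2986 0.2615] [-1.35  3.84  7.11] [0.667 0.384 0.043]
```

View pics/c.png

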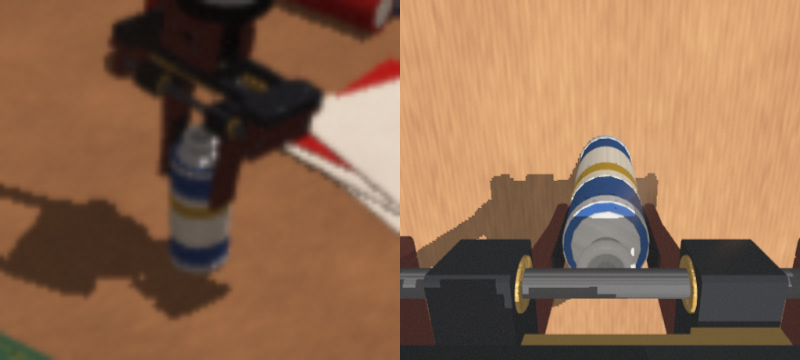

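Picture 4 shows the can starting to tip in the jaws: it leans in the crop at (200,210), and its side wall shows in the wrist view at (605,200). I continue the arc.

>>> carry_out:
  delta_pos:
    - [-0.54,0,0.12]
    - [-1.22,0,0.26]
    - [-2.02,0,0.44]
    - [-2.5,0,0.76]
    - [-2.88,0,1.06]
    - [-3.26,0,1.5]
    - [-3.54,0,1.96]
    - [-3.54,0,1.96]
  turn: [0,0,0,0,0,0,0,0]
  hand: [0.57,0.57,0.57,0.57,0.57,0.57,0.57,0.57]

```text
t: 4.42
eef_pos: [0.4549, 0.2083, 0.21]
tool_rot: [-179.9, 0.1, 89.9]
wrist_force: [-0.4, -1.6, 1.5]
grip_width: 0.582
```

```bash
cat >> h.py <<'E'
def look(n,c,s=50):
    s0=robot.state(); print(s0['t'],s0['eef_pos'].round(4),s0['wrist_force'].round(2),s0['wrist_torque'].round(3),s0['grip_width'])
    a=robot.snapshot('scene'); p=robot.snapshot('wrist'); u,v=proj(a,c)[0].astype(int)
    cv2.imwrite('pics/'+n,np.hstack([cv2.resize(a['pixels'][max(v-s,0):v+s,u-s:u+s],(400,360)),cv2.resize(p['pixels'],(400,360))])[:,:,::-1])
    return a,p
E
python3 -c "
from h import *
look('d.png',[.456,.25,.08])"
```

```text
4.4167 [0.4549 0.2083 0.21  ] [-0.38 -1.62  1.46] [-0.248  0.171  0.013] 0.5820373877859739
```

View pics/d.png

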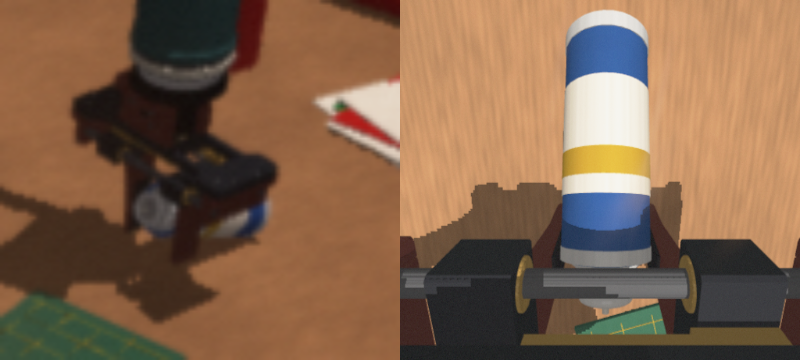

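Picture 5 shows the can almost level, nose towards the mat and base at the top of the wrist view at (607,15). I lower it flat, let go, and measure the lying can.

>>> carry_out:
  delta_pos:
    - [0,0,0.4]
    - [0,0,0.75]
    - [0,0,0.75]
    - [0,0,0.75]
    - [0,0,0.75]
    - [0,0,0.75]
    - [0,0,0.75]
  turn: [0,0,0,0,0,0,0]
  hand: [0.57,0.57,0.57,1,1,1,1]

```text
t: 5.1
eef_pos: [0.4554, 0.2104, 0.1925]
tool_rot: [180.0, -0.0, 90.0]
wrist_force: [0.7, 0.5, 0.7]
grip_width: 0.846
```

```bash
cat >> h.py <<'E'
def lying(p):
    for d in robot.regions_of('can',p)[:1]:
        m=d['mask']; v,u=np.nonzero(m); print(d['conf'],u.min(),u.max(),v.min(),v.max())
        for q in np.linspace(v.min()+1,v.max()-1,7).astype(int):
            w=u[v==q]; print(q,w.min(),w.max(),[ray(p,(x,q),.026).round(4)[:2].tolist() for x in (w.min(),w.mean(),w.max())])
        print('top edge at z=.052',ray(p,(u.mean(),v.min()),.052).round(4),'at .026',ray(p,(u.mean(),v.min()),.026).round(4))
E
python3 -c "
from h import *
s=robot.state();print(s['t'],s['eef_pos'].round(4),s['wrist_force'].round(2),s['grip_width'])
p=robot.snapshot('wrist');save(p,'e.png');lying(p)"
```

```text
5.1 [0.4554 0.2104 0.1925] [0.74 0.5  0.67] 0.8459927580399321
0.87 203 326 13 285
14 239 285 [[0.4448, 0.3209], [0.4548, 0.3209], [0.4648, 0.3209]]
59 206 322 [[0.4296, 0.3028], [0.4557, 0.3028], [0.4817, 0.3028]]
104 207 319 [[0.4291, 0.2833], [0.4552, 0.2833], [0.4813, 0.2833]]
149 209 317 [[0.429, 0.2623], [0.4552, 0.2623], [0.4814, 0.2623]]
194 211 315 [[0.4289, 0.2394], [0.4552, 0.2394], [0.4815, 0.2394]]
239 213 312 [[0.4288, 0.2146], [0.455, 0.2146], [0.4811, 0.2146]]
284 233 290 [[0.4386, 0.1875], [0.4544, 0.1875], [0.4701, 0.1875]]
top edge at z=.052 [0.4553 0.3149 0.052 ] at .026 [0.4553 0.3213 0.026 ]
```

>>> carry_out:
  delta_pos:
    - [1.4,0,0]
    - [2.8,0,0.1]
    - [3.25,0,0.1]
    - [3.25,0,0.1]
    - [3.25,0,0.1]
    - [3.25,0,0.1]
    - [3.25,0,0.1]
    - [3.25,0,0.1]
  turn: [0,0,0,0,0,0,0,0]
  hand: [1,1,0.8,0.57,0.57,0.57,0.57,0.57]

```text
t: 5.87
eef_pos: [0.4554, 0.2903, 0.1899]
tool_rot: [-180.0, 0.0, 89.9]
wrist_force: [-0.3, -0.6, 1.4]
grip_width: 0.592
```

>>> carry_out:
  delta_pos:
    - [-0.1,0,-0.4]
    - [-0.3,0,-0.8]
    - [-0.6,0,-1.2]
    - [-1.0,0,-1.65]
    - [-1.0,0,-1.65]
  turn: [0,0,0,0,0]
  hand: [0.57,0.57,0.57,0.57,0.57]

```text
t: 6.28
eef_pos: [0.4559, 0.2649, 0.2336]
tool_rot: [179.9, -0.0, 89.9]
wrist_force: [0.6, -0.0, -2.5]
grip_width: 0.585
```

```bash
python3 -c "
from h import *
look('f.png',[.456,.25,.06],45)"
```

```text
6.2833 [0.4559 0.2649 0.2336] [ 0.61 -0.04 -2.5 ] [ 0.012 -0.011  0.006] 0.5853643684253806
```

View pics/f.png

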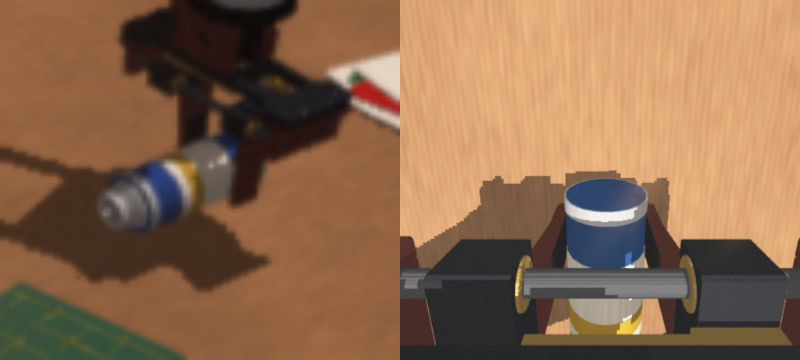

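Picture 6 shows the can held near its base, nose down by about 20° and clear of the table. I ease the grip slightly so that gravity swings the nose down.

>>> carry_out:
  delta_pos:
    - [0,0,0]
    - [0,0,0]
    - [0,0,0]
    - [0,0,0]
  turn: [0,0,0,0]
  hand: [0.58,0.58,0.585,0.585]

```text
t: 6.72
eef_pos: [0.4553, 0.2666, 0.2306]
tool_rot: [-180.0, 0.0, 90.0]
wrist_force: [-0.1, 0.6, -3.3]
grip_width: 0.586
```

```bash
cat >> h.py <<'E'
def tilt(x):
    # fit lying/tilted can in the x=const plane: unknown y,z of grip-independent base centre and angle from upright (nose toward -y)
    a=robot.snapshot('scene'); ms=[]
    for d in robot.regions_of('can',a)[:1]: m=d['mask']; print('area',m.sum())
    P=rings(CAN)
    def pts(q):
        th=q[2]; ax=np.array([0,-np.sin(th),np.cos(th)]); e2=np.array([0,np.cos(th),np.sin(th)])
        return np.array([x,q[0],q[1]])+P[:,:1]*[1,0,0]+P[:,1:2]*e2+P[:,2:]*ax
    def cost(q):
        h=cv2.convexHull((proj(a,pts(q))*16).astype(np.int32)); k=np.zeros(m.shape,np.uint8); cv2.fillConvexPoly(k,h,1,shift=4)
        k=(k>0); return -((k&m).sum()/m.sum())+ .35*(k&~m).sum()/m.sum()
    s=robot.state(); g=s['eef_pos']-[0,0,.163]; best=None
    for th in np.radians([0,15,40,70,95,115,135,155]):
      for b in (.025,.09):
        q0=[g[1]+b*np.sin(th),g[2]-b*np.cos(th),th]
        r=minimize(cost,q0,method='Nelder-Mead',options=dict(initial_simplex=np.array(q0)+[[0,0,0],[.01,0,0],[0,.01,0],[0,0,.2]]))
        if best is None or r.fun<best.fun: best=r
    q=best.x; print('cost',round(best.fun,3),'base y,z',q[:2].round(4),'tilt deg',round(np.degrees(q[2]),1),'nose',(q[:2]+.137*np.array([-np.sin(q[2]),np.cos(q[2])])).round(4))
    print(s['t'],s['eef_pos'].round(4),s['wrist_force'].round(2),s['grip_width']); return a
E
python3 -c "
from h import *
tilt(.4556)"
```

```text
area 475
cost -0.901 base y,z [0.2903 0.0636] tilt deg 87.3 nose [0.1535 0.0701]
6.8167 [0.4553 0.2666 0.2307] [ 0.06  0.05 -2.87] 0.5895156679795891
```

```bash
cat >> h.py <<'E'
def tilt2(x,b0=.025,lo=0,hi=180):
    a=robot.snapshot('scene'); w=robot.snapshot('wrist'); s=robot.state(); g=s['eef_pos']-[0,0,.163]; P=rings(CAN); pm=[]
    for p in (a,w):
        d=robot.regions_of('can',p)
        if d: pm.append((p,d[0]['mask']))
    def cost(q):
        th,b,e=np.radians(q[0]),q[1],q[2]; ax=np.array([0,-np.sin(th),np.cos(th)]); e2=np.array([0,np.cos(th),np.sin(th)])
        X=np.array([x,g[1],g[2]])-b*ax+e*e2+P[:,:1]*[1,0,0]+P[:,1:2]*e2+P[:,2:]*ax; c=0
        for p,m in pm:
            k=np.zeros(m.shape,np.uint8); cv2.fillConvexPoly(k,cv2.convexHull((proj(p,X)*16).astype(np.int32)),1,shift=4); k=k>0
            c+=(m&~k).sum()/m.sum()+.5*(k&~m).sum()/m.sum()
        return c
    R_=[minimize(cost,[t,b0,0],method='Nelder-Mead',options=dict(initial_simplex=np.array([t,b0,0])+[[0,0,0],[8,0,0],[0,.005,0],[0,0,.005]])) for t in range(lo,hi,12)]
    R_.sort(key=lambda r:r.fun)
    for r in R_[:4]: print(round(r.fun,3),'tilt',r.x[0].round(1),'b,e',r.x[1:].round(4))
    print(len(pm),s['t'],s['eef_pos'].round(4),s['wrist_force'].round(2),s['grip_width']); return a,w
E
python3 -c "
from h import *
a,w=tilt2(.4556)
for p,n in((a,'scene'),(w,'wrist')):
  u,v=proj(p,[.4556,.25,.06])[0];print(n,u,v)
"
```

```text
0.375 tilt 89.0 b,e [ 0.024  -0.0022]
0.375 tilt 88.9 b,e [ 0.0242 -0.0025]
0.375 tilt 88.5 b,e [ 0.024  -0.0027]
0.376 tilt 88.6 b,e [ 0.024  -0.0026]
2 6.9167 [0.4554 0.2666 0.2308] [-0.03 -0.37 -2.4 ] 0.5866118169138478
scene 306.1448683501794 134.1559425710187
wrist 264.0949269191307 269.5585335835868
```

>>> carry_out:
  delta_pos:
    - [0,0,0]
    - [0,0,0]
  turn: [0,0]
  hand: [0.591,0.591]

```text
t: 7.18
eef_pos: [0.4556, 0.2666, 0.2313]
tool_rot: [180.0, -0.0, 90.0]
wrist_force: [-0.4, 0.9, 0.1]
grip_width: 0.59
```

```bash
python3 -c "
from h import *
tilt2(.4556)
"
```

```text
0.291 tilt 118.9 b,e [ 0.0237 -0.0027]
0.291 tilt 118.8 b,e [ 0.0238 -0.0028]
0.294 tilt 118.8 b,e [ 0.0236 -0.0032]
0.296 tilt 118.6 b,e [ 0.024  -0.0031]
2 7.2833 [0.4556 0.2666 0.2313] [ 0.35  0.88 -0.42] 0.5903118497918638
```

Loosening the grip to 0.591 let the can swing to 119°, with its nose now resting on the table. I tighten, lift and ease again.

>>> carry_out:
  delta_pos:
    - [0,0,0]
    - [0,0,0]
    - [-0.3,0,-0.7]
    - [-0.6,0,-1.4]
    - [-0.6,0,-1.4]
    - [-0.6,0,-1.4]
    - [-0.6,0,-1.4]
    - [-0.6,0,-1.4]
  turn: [0,0,0,0,0,0,0,0]
  hand: [0.57,0.57,0.57,0.57,0.57,0.591,0.591,0.57]

```text
t: 8.05
eef_pos: [0.4553, 0.2518, 0.2656]
tool_rot: [-180.0, -0.0, 90.0]
wrist_force: [-0.8, 1.9, 2.0]
grip_width: 0.588
```

>>> carry_out:
  delta_pos:
    - [0,0,0]
    - [0,0,0]
    - [0,0,0]
    - [0,0,0]
  turn: [0,0,0,0]
  hand: [0.57,0.57,0.57,0.57]

```text
t: 8.38
eef_pos: [0.4553, 0.2515, 0.2657]
tool_rot: [-180.0, 0.0, 90.0]
wrist_force: [0.3, 0.8, -1.0]
grip_width: 0.585
```

```bash
python3 -c "
from h import *
tilt2(.4556)
"
```

```text
0.139 tilt 144.2 b,e [ 0.0197 -0.0048]
0.141 tilt 144.6 b,e [ 0.0197 -0.0047]
0.141 tilt 143.9 b,e [ 0.0197 -0.005 ]
0.143 tilt 144.9 b,e [ 0.0173 -0.0055]
2 8.4833 [0.4553 0.2513 0.2658] [-0.1  -0.34 -2.68] 0.5890165044063334
```

The can is at 144° and firmly held, with the full weight on the wrist. I lift it clear to make the hold certain, then lay it flat again by the reverse arc.

>>> carry_out:
  delta_pos:
    - [0,0,-0.6]
    - [0,0,-0.6]
    - [0,0,-0.6]
    - [0,0,-0.6]
    - [0,0,-0.6]
  turn: [0,0,0,0,0]
  hand: [0.57,0.57,0.57,0.57,0.57]

```text
t: 9.0
eef_pos: [0.4552, 0.2513, 0.2805]
tool_rot: [-180.0, 0.0, 90.0]
wrist_force: [-0.1, 0.4, -2.1]
grip_width: 0.586
```

>>> carry_out:
  delta_pos:
    - [0.0,0,0.6]
    - [0.3,0,1.1]
    - [0.9,0,1.55]
    - [1.36,0,2.1]
    - [1.7,0,2.55]
    - [2.0,0,3.0]
    - [2.2,0,3.4]
    - [2.36,0,3.65]
  turn: [0,0,0,0,0,0,0,0]
  hand: [0.57,0.57,0.57,0.57,0.57,0.57,0.57,0.57]

```text
t: 9.67
eef_pos: [0.456, 0.3105, 0.1909]
tool_rot: [179.9, 0.1, 90.1]
wrist_force: [-4.4, -10.1, 41.4]
grip_width: 0.587
```

```bash
python3 -c "
from h import *
tilt2(.4556)
"
```

```text
0.399 tilt 89.4 b,e [ 0.0226 -0.0038]
0.399 tilt 89.7 b,e [ 0.0227 -0.004 ]
0.4 tilt 90.5 b,e [ 0.0228 -0.0017]
0.4 tilt 86.5 b,e [ 0.0231 -0.0045]
2 9.7667 [0.456  0.3107 0.1902] [ 0.75 -0.79  8.04] 0.587074906541627
```

>>> carry_out:
  delta_pos:
    - [0,0,-0.08]
    - [0,0,-0.08]
    - [0,0,-0.08]
    - [-1.4,0,-0.08]
    - [-2.8,0,-0.08]
    - [-2.9,0,-0.08]
    - [-2.9,0,-0.08]
    - [-2.9,0,-0.08]
  turn: [0,0,0,0,0,0,0,0]
  hand: [1,1,1,1,1,0.57,0.57,0.57]

```text
t: 10.53
eef_pos: [0.4555, 0.2379, 0.1917]
tool_rot: [-180.0, -0.0, 89.9]
wrist_force: [0.3, 1.0, 0.6]
grip_width: 0.775
```

>>> carry_out:
  delta_pos:
    - [0,0,0]
    - [0,0,0]
    - [0,0,0]
    - [0.2,0,-0.9]
    - [0.4,0,-1.75]
    - [0.4,0,-1.75]
    - [0.4,0,-1.75]
    - [0.4,0,-1.75]
  turn: [0,0,0,0,0,0,0,0]
  hand: [0.57,0.57,0.57,0.57,0.57,0.57,0.591,0.591]

```text
t: 11.2
eef_pos: [0.455, 0.248, 0.235]
tool_rot: [-180.0, 0.0, 90.0]
wrist_force: [0.3, -1.7, -0.7]
grip_width: 0.592
```

```bash
python3 -c "
from h import *
tilt2(.4556,.095)
"
```

```text
0.284 tilt 241.6 b,e [0.0167 0.0052]
0.311 tilt 62.2 b,e [ 0.0997 -0.008 ]
0.311 tilt 62.2 b,e [ 0.0997 -0.008 ]
0.312 tilt 62.4 b,e [ 0.0996 -0.0083]
2 11.3 [0.455  0.2476 0.2346] [-0.52 -0.94 -0.28] 0.5935108558534605
```

It has swung to 62°. I repeat the step: tighten, lift, ease.

>>> carry_out:
  delta_pos:
    - [0,0,0]
    - [0,0,0]
    - [0.4,0,-0.6]
    - [0.8,0,-1.15]
    - [0.8,0,-1.15]
    - [0.8,0,-1.15]
    - [0.8,0,-1.15]
    - [0.8,0,-1.15]
  turn: [0,0,0,0,0,0,0,0]
  hand: [0.57,0.57,0.57,0.57,0.57,0.591,0.591,0.57]

```text
t: 12.07
eef_pos: [0.4552, 0.2671, 0.2639]
tool_rot: [-179.9, 0.1, 90.0]
wrist_force: [-0.2, -3.9, 3.4]
grip_width: 0.584
```

>>> carry_out:
  delta_pos:
    - [0,0,0]
    - [0,0,0]
  turn: [0,0]
  hand: [0.57,0.57]

```text
t: 12.23
eef_pos: [0.4553, 0.2674, 0.2639]
tool_rot: [-179.9, 0.0, 90.0]
wrist_force: [-1.1, -1.3, 1.4]
grip_width: 0.589
```

```bash
python3 -c "
from h import *
tilt2(.4556,.095,-20,100)
"
```

```text
0.213 tilt 37.4 b,e [ 0.1081 -0.0068]
0.213 tilt 37.8 b,e [ 0.1068 -0.0081]
0.214 tilt 38.2 b,e [ 0.1075 -0.0082]
0.215 tilt 38.1 b,e [ 0.1065 -0.0086]
2 12.3333 [0.4552 0.2675 0.264 ] [-0.26 -1.63 -0.53] 0.5887374775701354
```

>>> carry_out:
  delta_pos:
    - [0,0,-0.8]
    - [-1.5,0.4,-0.8]
    - [-3.0,0.8,-0.8]
    - [-4.5,1.2,-0.8]
    - [-6.0,1.6,-0.8]
    - [-7.5,2.1,-0.8]
    - [-9.0,2.5,-0.8]
    - [-9.5,2.6,-0.8]
  turn: [0,0,0,0,0,0,0,0]
  hand: [0.57,0.57,0.57,0.57,0.57,0.57,0.57,0.57]

```text
t: 13.1
eef_pos: [0.5222, 0.0265, 0.2843]
tool_rot: [179.9, 0.1, 89.8]
wrist_force: [0.6, 0.9, -2.7]
grip_width: 0.586
```

>>> carry_out:
  delta_pos:
    - [0,0,0.5]
    - [0,0,0.5]
    - [0,0,0.5]
    - [0,0,0.5]
    - [0,0,0.5]
    - [0,0,0.5]
  turn: [0,0,0,0,0,0]
  hand: [0.57,0.57,0.57,0.591,0.591,0.57]

```text
t: 13.6
eef_pos: [0.5203, 0.0312, 0.2723]
tool_rot: [180.0, 0.0, 90.1]
wrist_force: [-0.8, -0.1, -0.6]
grip_width: 0.586
```

```bash
python3 -c "
from h import *
a,w=tilt2(.520,.1,-20,80)
u,v=proj(a,[.52,.03,.08])[0].astype(int);s=45
cv2.imwrite('pics/g.png',np.hstack([cv2.resize(a['pixels'][v-s:v+s,u-s:u+s],(400,360)),cv2.resize(w['pixels'],(400,360))])[:,:,::-1])
"
```

```text
0.3 tilt 31.1 b,e [ 0.1105 -0.0069]
0.301 tilt 32.6 b,e [ 0.1123 -0.0087]
0.302 tilt 31.1 b,e [ 0.1114 -0.0063]
0.304 tilt 32.9 b,e [ 0.1125 -0.0091]
2 13.7 [0.5203 0.031  0.2722] [ 0.21 -0.19 -1.04] 0.5875544484702899
```

View pics/g.png

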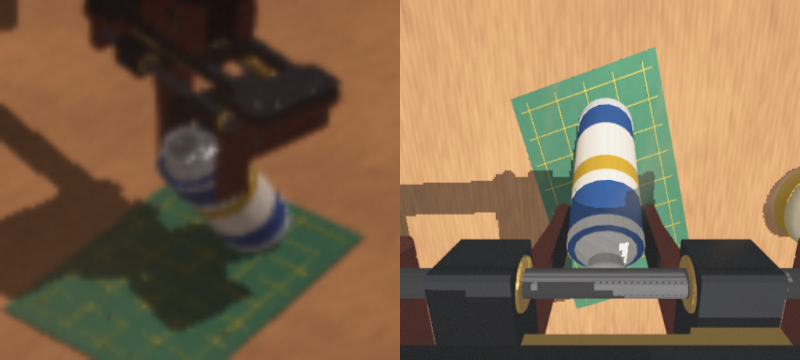

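Picture 7 shows the can on the mat, gripped below its ledge and leaning about 31° (crop (230,200), wrist view (605,170)). Pressing lightly, I walk the grip along the arc over its base edge.

>>> carry_out:
  delta_pos:
    - [0.1,0,0.1]
    - [0.4,0,0.1]
    - [0.7,0,0.05]
    - [1.0,0,0.0]
    - [1.3,0,0.0]
    - [1.6,0,0.0]
    - [1.8,0,0.05]
    - [1.8,0,0.05]
  turn: [0,0,0,0,0,0,0,0]
  hand: [0.58,0.58,0.58,0.58,0.58,0.58,0.58,0.58]

```text
t: 14.47
eef_pos: [0.5213, 0.0762, 0.2722]
tool_rot: [179.8, 0.0, 90.0]
wrist_force: [-2.2, 0.5, 11.3]
grip_width: 0.587
```

```bash
python3 -c "
from h import *
tilt2(.520,.105,-20,80)
print(robot.state()['wrist_torque'])
"
```

```text
0.284 tilt 10.7 b,e [ 0.1047 -0.0106]
0.294 tilt 7.9 b,e [ 0.1086 -0.0055]
0.294 tilt 7.7 b,e [ 0.1096 -0.0057]
0.296 tilt 7.8 b,e [ 0.1097 -0.0057]
2 14.5667 [0.5213 0.0759 0.2722] [-2.01  0.03 11.08] 0.5865881781705571
[-0.0868105   0.50035765 -0.00118514]
```

>>> carry_out:
  delta_pos:
    - [0.2,0,0.05]
    - [0.4,0,0.1]
    - [0.4,0,0.1]
    - [0.4,0,0.0]
    - [0.4,0,0.0]
    - [0.4,0,0.0]
    - [0.4,0,0.0]
    - [0.4,0,0.0]
  turn: [0,0,0,0,0,0,0,0]
  hand: [0.58,0.58,0.58,0.59,0.6,0.65,1,1]

```text
t: 15.33
eef_pos: [0.5203, 0.0853, 0.2704]
tool_rot: [-180.0, 0.0, 90.0]
wrist_force: [-0.4, -0.0, -0.9]
grip_width: 0.765
```

>>> carry_out:
  delta_pos:
    - [0,0,0]
    - [0,0,0]
    - [0,0,-1]
    - [0,0,-2.5]
    - [0,0,-4]
    - [0,0,-5]
    - [0,0,-5]
  turn: [0,0,0,0,0,0,0]
  hand: [1,1,1,1,1,1,1]

```text
t: 15.92
eef_pos: [0.5223, 0.0855, 0.4012]
tool_rot: [179.4, -0.0, 90.0]
wrist_force: [0.8, 1.0, 0.4]
grip_width: 1.0
```

```bash
python3 -c "
from h import *
s=robot.state(); print(s['t'],s['eef_pos'].round(4),s['wrist_force'].round(2))
for n in ('wrist','scene','top'):
  p=robot.snapshot(n)
  for d in robot.regions_of('can',p)[:1]:
    print(n,d['conf'],fit([(p,d['mask'])],CAN,[.521,.085],.003))
save(p,'top2.png')
"
```

```text
15.9167 [0.5223 0.0855 0.4012] [0.77 1.03 0.45]
wrist 0.65 (array([0.52098479, 0.08429675]), np.float64(0.024718397997496866))
scene 0.81 (array([0.52023325, 0.08291306]), np.float64(0.13237410071942446))
top 0.59 (array([0.5142666 , 0.07190918]), np.float64(0.6306818181818181))
```

The can stands upright at (0.521, 0.084) on the mat (wrist-fit IoU 0.975) and is let go. Now for the cap.

>>> carry_out:
  delta_pos:
    - [-14.78,1.76,0]
    - [-14.78,1.76,0]
    - [-14.78,1.76,0]
    - [-14.78,1.76,0]
    - [-14.78,1.76,0]
    - [-14.78,1.76,0]
    - [-14.78,1.76,0]
    - [-14.78,1.76,0]
  turn: [15,15,15,15,15,15,15,15]
  hand: [1,1,1,1,1,1,1,1]

```text
t: 16.88
eef_pos: [0.5592, -0.2476, 0.3939]
tool_rot: [-179.9, 0.1, 32.3]
wrist_force: [0.8, -0.0, 0.2]
grip_width: 1.001
```

>>> carry_out:
  delta_pos:
    - [0,0,0]
    - [0,0,0]
    - [0,0,0]
    - [0,0,0]
    - [0,0,0]
    - [0,0,0]
  turn: [5.5,5.5,5.5,5.5,5.5,5.5]
  hand: [1,1,1,1,1,1]

```text
t: 17.38
eef_pos: [0.5593, -0.2456, 0.3939]
tool_rot: [-179.9, 0.2, -0.5]
wrist_force: [-0.5, 0.5, -0.3]
grip_width: 1.001
```

```bash
python3 -c "
from h import *
s=robot.state(); print(s['t'],s['eef_pos'].round(4),s['tool_rot'].round(2),s['qpos'].round(1))
p=robot.snapshot('wrist')
for d in robot.regions_of('cap',p): print(d['conf'],fit([(p,d['mask'])],CAP,[.565,-.284]))
rel(s['eef_pos'],s['tool_rot'][2],[.565,-.284,.30],0)
"
```

```text
17.3833 [ 0.5593 -0.2456  0.3939] [-1.7992e+02  1.6000e-01 -4.8000e-01] [-30.2  22.   85.8  -0.   72.3  60.3]
0.68 (array([ 0.56437602, -0.28473125]), np.float64(0.04540481400437635))
0.66 (array([ 0.565, -0.284]), np.float64(1.0))
units [0.24 1.54 3.75] turn -0.08
```

>>> carry_out:
  delta_pos:
    - [0.2,1.56,1.2]
    - [0.2,1.56,2.6]
    - [0.2,1.56,3.75]
    - [0.2,1.56,3.75]
    - [0.2,1.56,3.75]
  turn: [-0.08,-0.08,-0.08,-0.08,-0.08]
  hand: [1,1,1,1,1]

```text
t: 17.9
eef_pos: [0.5637, -0.2841, 0.3001]
tool_rot: [-179.8, 0.2, 0.2]
wrist_force: [0.2, 0.1, -0.1]
grip_width: 1.0
```

```bash
python3 -c "
from h import *
s=robot.state(); print(s['t'],s['eef_pos'].round(4),s['tool_rot'].round(2))
p=robot.snapshot('wrist'); save(p,'i.png')
for d in robot.regions_of('cap',p): print(d['conf'],d['mask'].sum(),fit([(p,d['mask'])],CAP,[.565,-.284]))
"
```

```text
17.9 [ 0.5637 -0.2841  0.3001] [-179.84    0.24    0.24]
0.8 3128 (array([ 0.5642963 , -0.28461982]), np.float64(0.03130812151270923))
0.73 3641 (array([ 0.565, -0.284]), np.float64(1.0))
```

View pics/i.png

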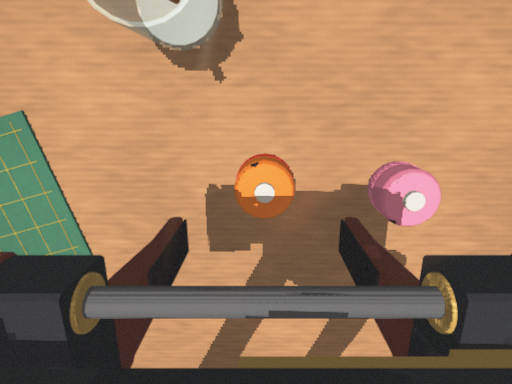

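Picture 8 shows the orange cap centred between the open fingers at (265,185), the pink one well aside at (405,193), and the jar at (180,15) clear. I descend and grip by the sides.

>>> carry_out:
  delta_pos:
    - [0.02,0.02,1.5]
    - [0.02,0.02,3.0]
    - [0.02,0.02,4.1]
    - [0.02,0.02,4.52]
    - [0.02,0.02,4.52]
    - [0.02,0.02,4.52]
    - [0.02,0.02,4.52]
    - [0.02,0.02,4.52]
  turn: [0,0,0,0,0,0,0,0]
  hand: [1,1,1,0.5,0.5,0.5,0.5,0.5]

```text
t: 18.67
eef_pos: [0.5661, -0.2858, 0.1914]
tool_rot: [179.9, -0.2, 0.2]
wrist_force: [0.1, 0.1, 0.9]
grip_width: 0.66
```

>>> carry_out:
  delta_pos:
    - [0,0,0]
    - [0,0,0]
    - [0,0,-1.5]
    - [0,0,-3]
    - [0,0,-4.5]
    - [0,0,-6]
    - [0,0,-7.5]
    - [0,0,-7.5]
  turn: [0,0,0,0,0,0,0,0]
  hand: [0.45,0.45,0.45,0.45,0.45,0.45,0.45,0.45]

```text
t: 19.33
eef_pos: [0.567, -0.2864, 0.3856]
tool_rot: [179.5, -0.7, 0.2]
wrist_force: [1.0, -0.1, 0.1]
grip_width: 0.574
```

```bash
cat >> h.py <<'E'
def capfit():
    s=robot.state(); print(s['t'],s['eef_pos'].round(4),s['tool_rot'].round(2),s['grip_width']); p=robot.snapshot('wrist')
    g=s['eef_pos']-[0,0,.163]
    for d in robot.regions_of('cap',p)[:1]:
        for h in (.018,.021,.024,.027): x,f=fit([(p,d['mask'])],CAP,g[:2],g[2]-h); print(d['conf'],h,(x-g[:2]).round(4),round(f,3))
    return p
E
python3 -c "
from h import *
p=capfit(); save(p,'j.png')
s=robot.state(); rel(s['eef_pos'],s['tool_rot'][2],[.521,.0843,.345],0)
"
```

```text
19.3333 [ 0.567  -0.2864  0.3856] [ 1.7954e+02 -7.0000e-01  1.7000e-01] 0.5741226862808646
0.98 0.018 [ 0.0034 -0.0016] 0.245
0.98 0.021 [ 0.001  -0.0018] 0.214
0.98 0.024 [ 0.0009 -0.0017] 0.18
0.98 0.027 [ 0.0007 -0.0019] 0.148
units [ -1.73 -14.79   1.36] turn 0.03
```

>>> carry_out:
  delta_pos:
    - [0,0,0]
    - [0,0,0]
    - [0,0,0]
  turn: [0,0,0]
  hand: [0.45,0.45,0.45]

```text
t: 19.68
eef_pos: [0.5643, -0.2848, 0.3744]
tool_rot: [-179.9, 0.2, 0.2]
wrist_force: [-0.2, -0.3, -1.1]
grip_width: 0.578
```

```bash
python3 -c "
from h import *
s=robot.state(); print(s['t'],s['eef_pos'].round(4),s['tool_rot'].round(2),s['grip_width']); g=s['eef_pos']-[0,0,.163]
for n in ('wrist','scene','top'):
  p=robot.snapshot(n); 
  if n=='wrist': w=p
  if n=='scene': a=p
  for d in robot.regions_of('cap',p)[:2]:
    v,u=np.nonzero(d['mask']); print(n,round(d['conf'],2),d['mask'].sum(),u.mean(),v.mean(),proj(p,g)[0])
    if n=='wrist' and d['mask'].sum()>1000:
      for h in (.022,.026,.030,.034): x,f=fit([(p,d['mask'])],CAP,g[:2],g[2]-h); print(h,(x-g[:2]).round(4),round(f,3))
u,v=proj(a,g)[0].astype(int);s=40
cv2.imwrite('pics/k.png',np.hstack([cv2.resize(a['pixels'][v-s:v+s,u-s:u+s],(360,360)),cv2.resize(w['pixels'][160:352,136:392],(440,360))])[:,:,::-1])
"
```

```text
19.6833 [ 0.5643 -0.2848  0.3744] [-1.7989e+02  1.8000e-01  1.6000e-01] 0.5781001611408009
wrist 0.87 7894 263.45882949075246 243.15264758044083 [263.22603542 248.60537806]
0.022 [-0.0015  0.    ] 0.206
0.026 [-0.0021 -0.0004] 0.163
0.03 [-0.0036 -0.0001] 0.124
0.034 [-0.0047 -0.    ] 0.115
wrist 0.76 2159 373.284390921723 174.455303381195 [263.22603542 248.60537806]
0.022 [0. 0.] 1.0
0.026 [0. 0.] 1.0
0.03 [0. 0.] 1.0
0.034 [0. 0.] 1.0
scene 0.98 447 135.4586129753915 258.841163310962 [168.648371   184.74271972]
scene 0.91 497 168.91750503018108 187.2072434607646 [168.648371   184.74271972]
top 0.69 171 415.0175438596491 222.42690058479533 [380.28320655 207.4028254 ]
top 0.25 634 242.6167192429022 148.88958990536278 [380.28320655 207.4028254 ]
```

View pics/k.png

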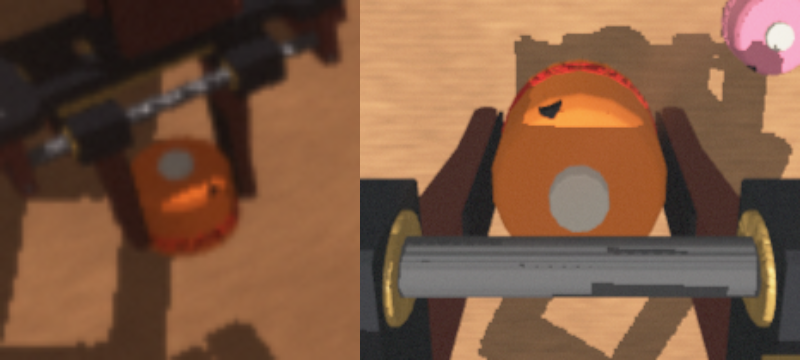

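Picture 9 shows the cap held upright by its sides, button free at (579,198) in the crop, nothing touching it. I compute its height in the jaws from the button.

```bash
python3 -c "
from h import *
s=robot.state(); g=s['eef_pos']-[0,0,.163]; p=robot.snapshot('wrist')
im=p['pixels']; hsv=cv2.cvtColor(im,cv2.COLOR_RGB2HSV); m=cv2.inRange(hsv,(0,0,110),(180,60,255)); m[:235]=0;m[288:]=0;m[:,:235]=0;m[:,292:]=0
n,l,st,c=cv2.connectedComponentsWithStats(m); i=1+st[1:,4].argmax(); print(st[i],c[i])
for h in (.018,.02,.022,.024,.026,.028,.03): print(h,(ray(p,c[i],g[2]+.043-h)-g)[:2].round(4))
print(s['t'],s['eef_pos'],p['eye']-s['eef_pos'],p['orientation'])
"
```

```text
[247 249  34  34 937] [263.13233725 265.58271078]
0.018 [ 0.0051 -0.0002]
0.02 [ 0.0039 -0.0002]
0.022 [ 0.0027 -0.0002]
0.024 [ 0.0016 -0.0002]
0.026 [ 0.0004 -0.0002]
0.028 [-0.0008 -0.0002]
0.03 [-0.0019 -0.0002]
19.9833 [ 0.56491735 -0.28510807  0.37581064] [ 7.44507908e-02 -8.30226573e-05 -1.92712416e-02] [-1.58652397e+01  3.07219122e-02 -8.98381160e+01]
```

>>> carry_out:
  delta_pos:
    - [-0.4,-1.2,-0.5]
    - [-0.9,-2.8,-0.8]
    - [-1.35,-4.4,-1.0]
    - [-1.8,-6.0,-1.0]
    - [-2.26,-7.38,-1.0]
    - [-2.26,-7.38,-1.0]
  turn: [0,0,0,0,0,0]
  hand: [0.45,0.45,0.45,0.45,0.45,0.45]

```text
t: 20.53
eef_pos: [0.5049, -0.0955, 0.4013]
tool_rot: [-179.8, 0.2, 0.4]
wrist_force: [-0.8, -0.4, -0.5]
grip_width: 0.574
```

>>> carry_out:
  delta_pos:
    - [-0.45,-1.5,0]
    - [-0.9,-3.0,0]
    - [-1.35,-4.5,0]
    - [-1.8,-6.0,0]
    - [-2.26,-7.38,0]
    - [-2.26,-7.38,0]
    - [-2.26,-7.38,0]
    - [-2.26,-7.38,0]
  turn: [0,0,0,0,0,0,0,0]
  hand: [0.45,0.45,0.45,0.45,0.45,0.45,0.45,0.45]

```text
t: 21.2
eef_pos: [0.4514, 0.0832, 0.4016]
tool_rot: [180.0, -0.1, 0.2]
wrist_force: [0.4, -0.2, -0.6]
grip_width: 0.58
```

```bash
python3 -c "
from h import *
robot.snapshot('wrist'); robot.snapshot('wrist')
s=robot.state(); print(s['t'],s['eef_pos'].round(4),s['tool_rot'].round(2),s['grip_width']); p=robot.snapshot('wrist'); save(p,'l.png')
for d in robot.regions_of('can',p)[:2]:
    print(d['conf'],d['mask'].sum())
    for z in (.001,.003,.005): print(z,fit([(p,d['mask'])],CAN,[.521,.084],z))
q=robot.snapshot('scene')
for d in robot.regions_of('can',q)[:1]: print(d['conf'],fit([(q,d['mask'])],CAN,[.521,.084],.003))
"
```

```text
21.3 [0.4517 0.0824 0.4015] [ 1.7997e+02 -4.0000e-02  9.0000e-02] 0.5758752252875715
0.71 20808
0.001 (array([ 0.56623272, -0.00740638]), np.float64(0.7682663207955036))
0.003 (array([ 0.56522506, -0.00777839]), np.float64(0.7658072879158865))
0.005 (array([ 0.56474528, -0.00624139]), np.float64(0.7627786318216756))
0.56 3083
0.001 (array([0.52019641, 0.08460225]), np.float64(0.010981912144702788))
0.003 (array([0.52034503, 0.0845492 ]), np.float64(0.016613418530351476))
0.005 (array([0.51999709, 0.08457554]), np.float64(0.024374802152579922))
0.83 (array([0.52109277, 0.08460059]), np.float64(0.07153075822603716))
```

View pics/l.png

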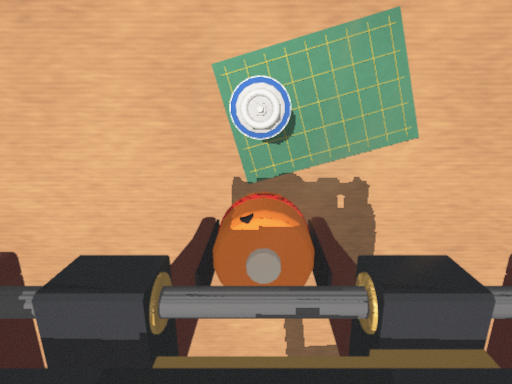

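Picture 10 shows the can upright at (260,107), well inside the mat, its stem bare; the cap is held level below it at (263,250). The fit gives the can at (0.5203, 0.0846). I move above it.

>>> carry_out:
  delta_pos:
    - [1.3,-0.09,0]
    - [2.4,-0.09,0]
    - [2.73,-0.09,0]
    - [2.73,-0.09,0]
    - [2.73,-0.09,1.2]
    - [2.73,-0.09,2.4]
    - [2.73,-0.09,2.4]
    - [2.73,-0.09,2.4]
  turn: [0,0,0,0,0,0,0,0]
  hand: [0.45,0.45,0.45,0.45,0.45,0.45,0.45,0.45]

```text
t: 22.17
eef_pos: [0.5173, 0.0858, 0.3403]
tool_rot: [180.0, 0.3, 0.1]
wrist_force: [0.8, -0.1, 0.4]
grip_width: 0.571
```

>>> carry_out:
  delta_pos:
    - [0,0,0]
    - [0,0,0]
    - [0,0,0]
  turn: [0,0,0]
  hand: [0.45,0.45,0.45]

```text
t: 22.42
eef_pos: [0.5196, 0.086, 0.3431]
tool_rot: [-180.0, -0.2, 0.2]
wrist_force: [0.5, -1.0, -0.8]
grip_width: 0.576
```

```bash
python3 -c "
from h import *
for i in range(4):
  s=robot.state(); print(s['t'],s['eef_pos'].round(4),s['tool_rot'].round(2),s['wrist_force'].round(1),s['grip_width']); robot.snapshot('wrist')
"
```

```text
22.4167 [0.5196 0.086  0.3431] [-1.8e+02 -1.7e-01  1.6e-01] [ 0.5 -1.  -0.8] 0.5755386115702317
22.4667 [0.5196 0.086  0.3429] [ 1.8e+02 -1.5e-01  1.6e-01] [-1.2 -0.6 -1. ] 0.5737597138929789
22.5167 [0.5195 0.086  0.3426] [ 1.8e+02 -1.2e-01  1.7e-01] [-0.   0.4 -0. ] 0.574955508532006
22.5667 [0.5194 0.086  0.3424] [ 1.8e+02 -1.0e-01  1.7e-01] [ 0.3 -0.1 -0.9] 0.5763688715211279
```

>>> carry_out:
  delta_pos:
    - [0.03,0.05,0]
    - [0.03,0.05,0.3]
    - [0.03,0.05,0.6]
    - [0.03,0.05,0.8]
    - [0.03,0.05,0.8]
    - [0.03,0.05,0.8]
  turn: [0,0,0,0,0,0]
  hand: [0.45,0.45,0.45,0.45,0.45,0.45]

```text
t: 23.12
eef_pos: [0.5196, 0.0848, 0.3205]
tool_rot: [180.0, 0.1, 0.2]
wrist_force: [0.2, 0.7, -0.5]
grip_width: 0.575
```

>>> carry_out:
  delta_pos:
    - [0,0,0.1]
    - [0,0,0.2]
    - [0,0,0.3]
    - [0,0,0.3]
  turn: [0,0,0,0]
  hand: [0.4,0.4,0.4,0.4]

```text
t: 23.45
eef_pos: [0.5206, 0.0848, 0.3141]
tool_rot: [-180.0, -0.1, 0.2]
wrist_force: [1.2, 0.3, 1.0]
grip_width: 0.578
```

>>> carry_out:
  delta_pos:
    - [0,0,0.1]
    - [0,0,0.2]
    - [0,0,0.3]
    - [0,0,0.3]
  turn: [0,0,0,0]
  hand: [0.4,0.4,0.4,0.4]

```text
t: 23.78
eef_pos: [0.5196, 0.0846, 0.306]
tool_rot: [180.0, 0.0, 0.2]
wrist_force: [0.5, -0.7, -0.5]
grip_width: 0.575
```

>>> carry_out:
  delta_pos:
    - [0,0,0.1]
    - [0,0,0.2]
    - [0,0,0.2]
  turn: [0,0,0]
  hand: [0.4,0.4,0.4]

```text
t: 24.03
eef_pos: [0.521, 0.0847, 0.3042]
tool_rot: [180.0, -0.2, 0.2]
wrist_force: [-3.8, -0.4, 24.5]
grip_width: 0.575
```

>>> carry_out:
  delta_pos:
    - [0,0,0]
    - [0,0,0]
    - [0,0,0]
  turn: [0,0,0]
  hand: [0.4,0.4,0.4]

```text
t: 24.28
eef_pos: [0.521, 0.0847, 0.3042]
tool_rot: [180.0, -0.2, 0.2]
wrist_force: [-3.8, 0.1, 23.8]
grip_width: 0.578
```

```bash
python3 -c "
from h import *
for i in range(3):
  s=robot.state(); print(s['t'],s['eef_pos'].round(4),s['tool_rot'].round(2),s['wrist_force'].round(1)); a=robot.snapshot('scene')
for n,l in (('can',None),('cap',None)):
  for d in robot.regions_of(n,a)[:2]:
    v,u=np.nonzero(d['mask']); print(n,d['conf'],u.min(),u.max(),v.min(),v.max(),d['mask'].sum())
for z in (0.,.002,.004,.006,.008): print(z,'cap rim bottom px', proj(a,[[.5203+.026*np.cos(-.7),.0846+.026*np.sin(-.7),.115+z]]).round(1))
u,v=proj(a,[.5203,.0846,.1])[0].astype(int)
cv2.imwrite('pics/m.png',cv2.resize(a['pixels'][v-28:v+32,u-35:u+35],(700,600),interpolation=cv2.INTER_CUBIC)[:,:,::-1]); print(u,v)
"
```

```text
24.2833 [0.521  0.0847 0.3042] [179.98  -0.25   0.19] [-3.8  0.1 23.8]
24.3333 [0.521  0.0847 0.3042] [179.98  -0.25   0.19] [-4.6 -0.8 23.6]
24.3833 [0.521  0.0847 0.3042] [179.98  -0.25   0.19] [-4.  -1.3 23.9]
can 0.75 271 288 152 182 463
cap 0.87 124 147 247 271 455
cap 0.52 277 290 134 155 258
0.0 cap rim bottom px [[280.9 154.4]]
0.002 cap rim bottom px [[281.  153.8]]
0.004 cap rim bottom px [[281.  153.3]]
0.006 cap rim bottom px [[281.1 152.8]]
0.008 cap rim bottom px [[281.1 152.2]]
280 152
```

View pics/m.png

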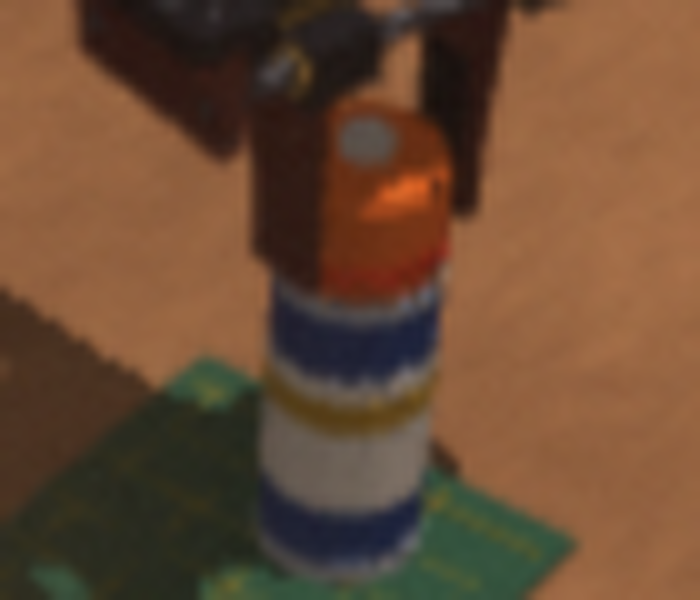

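Picture 11 shows the cap seated on the can, with only the thin ledge ring visible at (355,300). The can is upright on the mat and the button at (368,140) is free. TCP z of 0.3042 matches the expected home height of 0.304, and the push is steady at 24 N, above the snap force. Handing in.

```bash
python3 -c "
from h import *
print(robot.finish_job()); s=robot.state(); print(s['t'],s['eef_pos'].round(4),s['wrist_force'].round(1),s['grip_width'])
"
```

```text
the job is handed in; nothing more can be done
None
the job is handed in; nothing more can be done
```

I handed the job in at about 24 s, with the cap gripped and pressed home on the upright can. No verdict came back, so the judged result is unknown.

**What I did**
- **Tipping:** The arm can only turn about its vertical tool axis, so I tipped the can within the jaws. I laid it down by dragging it in the grip, regripped it near the base and eased the grip so that the nose swung down. It reached about 144° from upright and was held firmly in the air.
- **Standing it up:** I laid the can flat again, regripped it near the top and brought it upright in stages. I then let it go on the mat at about (0.520, 0.085).
- **Capping:** I took the orange cap by its sides (the pink one is the look-alike) and pressed it straight down.

**Last checks**
- **Seating:** The tool height was 0.3042 m, against 0.304 m calculated for home. The picture shows the cap on the ledge and the button free.
- **Push:** The wrist showed a steady 24 N downward over the last readings. About 4 N of sideways force remained.
- **Tilt:** The tool was 0.25° off vertical.
- **Standing fit:** The can's upright outline fitted to about 98% before capping. One earlier top-view fit of it was poor, because the arm was probably in the way; I ignored it.

**Weak points**
- I inferred the snap from the heights and forces, because it happened between readings.
- While laying the can flat after tipping, the wrist force briefly read 41 N. That is under the 120 N wrist limit, and it came through the fingers and can rather than the gripper body.
- I did not measure the bystanders again at the end, but my path kept clear of them.

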